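# Close the reading chamber with its wedge-tight dovetail shutter

### The job

Lay the small white sensor puck in the well of the grey reading chamber. Then take the pale metal shutter plate by its cross rib and set it, narrow end first, into the dovetail ways at the chamber's wide mouth and slide it along until it wedges tight over the well; push it home firmly but do not force it, let go, and leave the other things on the worktop where they are.

Things in the scene. Friction and masses are not known exactly. Their poses are not given: they have to be found in the camera images.
- chamber: Reading chamber, grey block fixed to the worktop, 150 (x) x 152 (y) mm. Origin: middle of its underside on the worktop. x = sliding direction, from the wide mouth (-x end) to the narrow end; both ends open, no end stop. Its flat top ledge, 34 mm up, carries the shutter between two aluminium dovetail strips along its long sides, tops 48 mm up. Metal slides on metal easily (friction about 0.25).
- well (a point): Middle of the chamber's well floor, 10 mm above the worktop. The well is an open pocket 96 mm (chamber x) x 84 mm (y), its rim the ledge 34 mm above the worktop.
- mouth (a point): Middle of the ledge's edge at the ways' wide mouth, 75 mm from the chamber's middle, 34 mm above the worktop. The ways run the full 150 mm, each closing in 3 degrees towards chamber +x. At ledge height the fixed -y way is 55.9 mm from the centre line here, 52 at mid length, 48.1 at the far end; the flanks overhang inward 30 degrees from upright, so the lips are 7 mm nearer.
- way: Fixed way strip on the chamber's -y side, screwed down, 150 x 15 x 14 mm. Origin: foot of its flank at mid length, on the ledge, 52 mm from the chamber's centre line; axes as the chamber's. The opposite (+y) strip is its mirror image but adjustable: it is set anywhere from 50.4 to 53.6 mm from the centre line, so the place where the shutter wedges differs and is only found by feel.
- shutter: Pale aluminium dovetail plate, 0.3 to 0.45 kg, 130 (x) x 10 mm thick, bottom down on the worktop. Origin: middle of its underside; x towards the narrow end, which goes in first. Flanks match the ways; bottom 111 mm wide at the tail, 97 at the nose. It goes in endwise at the mouth, level with the ledge, nose 5 mm or more clear of both ways there; slid on, it is caught under the lips.
- rib (a point): Top middle of the rib that stands across the shutter's middle, to grip or push: 14 mm (x) x 44 mm (y), top 36 mm above the shutter's underside, plate top at 10 mm; a foot flange 24 x 54 mm, up to 13 mm, at its base.
- nose (a point): Middle of the shutter's narrow front edge, at its underside, 65 mm ahead of its origin. The shutter slides almost freely until its origin is over the chamber's, up to about 16 mm before or after as the adjustable way is set; there it stops hard: 10 to 20 N within about 1 mm. A steady push of 10 to 15 N along x wedges it tight and it stays by friction; over 20 N is forcing it.
- puck: Sensor puck, a small white rounded block, 34 (x) x 55 (y) x 16 mm, lying on the worktop, 50 g. Origin: middle of its underside; x across its narrow side.
- flat_clip: Bystander: small flat black clip, 30 x 50 x 12 mm, lying on the worktop; origin in its underside. Leave it where it is.
- oval_pad: Bystander: flat black oval reader pad, 108 x 66 x 20 mm, lying on the worktop; origin in its underside. Leave it where it is.
Things that resemble listed ones, but are neither listed nor needed, are in the scene too. There is more than one size of the puck; the one meant has the size given above.

How it is judged:
On the way, in this order (a step that is already met when the one before it is completed fails the run):
1. the puck lies in the chamber's well, released (x of puck in the frame of chamber between -0.04 and 0.04 m and y of puck in the frame of chamber between -0.034 and 0.034 m and z of puck in the frame of chamber between 0.004 and 0.02 m and contact force between puck and the fingers below 0.1 N and linear speed of puck below 0.03 m/s), for 0.2 s.
2. the shutter has entered the ways: on the ledge under the lips, narrow end first, with the puck in the well (x of puck in the frame of chamber between -0.04 and 0.04 m and y of puck in the frame of chamber between -0.034 and 0.034 m and z of puck in the frame of chamber between 0.004 and 0.02 m and x of shutter in the frame of chamber between -0.1 and 0.025 m and y of shutter in the frame of chamber between -0.009 and 0.009 m and z of shutter in the frame of chamber between 0.032 and 0.0375 m and angle between the x axis of shutter and the x axis of chamber, either way round below 0.1 rad), for 0.1 s.
At the end, for the whole second after the job is handed in: The puck lies in the well; the shutter lies flat on the ledge in line with the ways (within 0.05 rad, 4 mm sideways), its middle within 22 mm of the chamber's middle, at rest and wedged: it still presses on the fixed way with more than 7 N after it is released (x of puck in the frame of chamber between -0.04 and 0.04 m and y of puck in the frame of chamber between -0.034 and 0.034 m and z of puck in the frame of chamber between 0.004 and 0.02 m and z of shutter in the frame of chamber between 0.032 and 0.0365 m and angle between the x axis of shutter and the x axis of chamber, either way round below 0.05 rad and x of shutter in the frame of chamber between -0.022 and 0.022 m and y of shutter in the frame of chamber between -0.004 and 0.004 m and contact force between shutter and way above 7 N and linear speed of shutter below 0.01 m/s and linear speed of puck below 0.02 m/s); the robot touches nothing.
It fails at once if the shutter is forced: it presses on the fixed way with more than 28 N (a push of over 20 N) (contact force between shutter and way above 28 N).
It fails at once if the flat clip is moved by more than 15 mm (distance of flat_clip from where it was at the start of the episode above 0.015 m).
It fails at once if the oval pad is moved by more than 15 mm (distance of oval_pad from where it was at the start of the episode above 0.015 m).
It also fails if it takes over 64 s, if anything falls off the work surface, if the arm or the gripper's body presses on something with over 40 N, if the wrist force passes 120 N, or if a joint passes its speed limit or range.

### The arm

A 6-joint arm with a two-finger parallel gripper is mounted at the origin on a cart in front of the work surface, level with it; the furniture and walls round the work are solid. World frame = base frame: x ahead of the robot, y to its left, z up, the work surface at z = 0. Lengths are in m, angles in rad, forces in N, time in s.
With the tool pointing down it reaches from about 0.275 to 0.75 m from the base axis. Payload 10.2 kg.
Tool frame: the origin (TCP) lies midway between the tips of the shut fingers; the grasp point (between the pads) lies 19 mm behind it (env.hold_point_z is the distance from the TCP to the grasp point, in m); x points along the fingers, z is the direction in which the jaws open and shut, and the axes are right-handed (so a half turn about x gives the same grasp; the last joint's range is limited). The gripper opens to 85 mm and grips with 20 to 120 N. Pads are 22 mm wide; open, the fingers measure 114 mm over their backs; the gripper's body (76 mm by 85 mm) begins 54 mm behind the grasp point. The pads swing forward as they close: fully open they stand 13 mm farther back than shut.
Start: joints at [-1.468, 0.313, 1.498, -0, 1.331, -0.223], TCP at [0.168, -0.497, 0.231] pointing down, gripper open.
Joint ranges: [-2.94, 2.94], [-0.97, 2.17], [0.19, 2.56], [-1.23, 4.37], [0.02, 3.11], [-2.88, 2.88]. Speed limits (rad/s): [2.39, 2.39, 3.01, 3.14, 3.14, 3.14].

### API

Orientations are given as a unit quaternion [x, y, z, w].
In Python, from bench import env, kinematics, monitor, eyes, job gives the robot as it stands. The module is installed in compiled form; this text tells all that it offers. Calls block until the motion is done:
- env.reach(position, orientation): joint-space move of the TCP to a pose.
- env.movel(position, velocity=0.15, frame=None, guard=None): straight line of the TCP; frame=None keeps the orientation; velocity is the mean speed in m/s. With guard (N) it stops when the force on the tool has changed by that much, and returns True; else False.
- env.set_joints(angles): joint-space move.
- env.release() and env.close_gripper(effort=None): open the fingers fully, or close them until they stop; effort is the grip in N (None keeps the last).
- env.hold(seconds).
- kinematics.ik(position, orientation): joint angles nearest the present ones, or None.
- monitor.sense(): the state.
- eyes.grab_frame(name): name is "scene" or "top" or "wrist"; returns a dict with "frame" (420x560x3 uint8, red, green, blue), "mtx" (3x3 intrinsics, pixels), "k1" (the pictures are not rectified: a ray, as slopes to the right and down, at radius r is drawn at 1 + k1 r^2 times it, then the intrinsics apply), "view" (4x4, takes a point from world to camera coordinates). Camera axes: x right, y down, z forward; pixel columns grow to the right and rows downward; lengths in m; the calibration is good to about 2 mm. A picture is of the moment at which its call begins. There is no depth.
A pose or a line that the arm cannot do raises env.MotionError and nothing moves.
- job.hand_in(): hands the job in, once; it reports no verdict.
The state is a dict: "clock": time; "joints": joint angles; "qvel": joint speeds; "joint_efforts": joint torques, N m; "position": TCP position; "ee_rot": TCP orientation; "contact_force": force on the tool from outside, world axes, zero at the start; "ft_torque": the same for the moment, N m; "finger_gap": opening from 0.0 (shut) to 1.0 (fully open).
Only numpy, scipy, OpenCV 4.12 (cv2) and the standard library are available. Lean on these libraries where they do the work, as an engineer would, in place of code of your own. Each camera call takes 0.05 s, during which the arm holds its last target. There are 200 camera calls.

## Working session

There is one attempt and no reset: what is moved stays moved. The work goes in short steps, each a Python script; the robot and the scene stay as the last script left them, time stands still between calls to the robot, and variables do not carry over. Pictures are saved under pics/ and viewed, about 8 in all and at most 12, crops included, and the job is handed in when it is done.

```bash
mkdir -p pics; python3 - <<'E'
from bench import env,eyes,monitor
import cv2,numpy as np
for n in ("scene","top"):
    f=eyes.grab_frame(n); cv2.imwrite(f"pics/{n}0.png",f["frame"][:,:,::-1]); np.savez(f"pics/{n}0.npz",**f)
    print(n,f["mtx"].tolist(),f["k1"],np.round(f["view"],3).tolist())
s=monitor.sense();print(s["clock"],s["ee_rot"],env.hold_point_z)
E
```

```text
scene [[398.0366975801885, 0.0, 271.9085163627791], [0.0, 398.0366975801885, 207.98447735076232], [0.0, 0.0, 1.0]] -0.0012684224839229765 [[-0.872, -0.489, 0.01, 0.387], [-0.391, 0.685, -0.614, 0.216], [0.294, -0.539, -0.789, 1.122], [0.0, 0.0, 0.0, 1.0]]
top [[464.2852501035756, 0.0, 280.38310847787153], [0.0, 464.2852501035756, 215.7311311268662], [0.0, 0.0, 1.0]] 0.03591559641171608 [[0.025, -0.999, 0.026, -0.05], [-0.991, -0.029, -0.134, 0.482], [0.135, -0.022, -0.991, 1.272], [0.0, 0.0, 0.0, 1.0]]
0.1 [ 0.41259721  0.57475229 -0.41197123  0.57419774] 0.0187
```

View pics/top0.png

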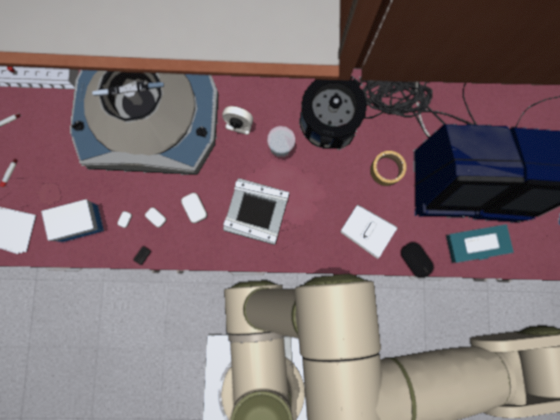

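View pics/scene0.png

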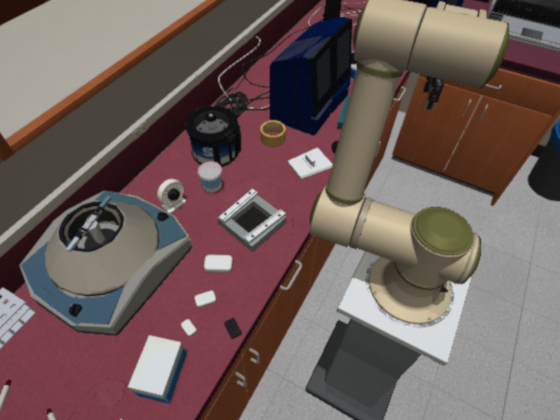

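The top view shows the chamber at about (257,211), the shutter with its rib at (368,231), white puck candidates at (194,207), (155,217) and (125,219), the clip at (142,255) and the pad at (417,259). Next I'll measure them.

```bash
cat > h.py <<'E'
import numpy as np,cv2
def ray(f,px):
    K=f["mtx"];k=float(f["k1"])
    d=(np.atleast_2d(px).astype(float)-[K[0,2],K[1,2]])/[K[0,0],K[1,1]]
    u=d.copy()
    for _ in range(8): u=d/(1+k*(u**2).sum(1,keepdims=True))
    V=f["view"];R=V[:3,:3]
    return -R.T@V[:3,3],np.c_[u,np.ones(len(u))]@R
def plane(f,px,z):
    c,d=ray(f,px); return c+d*((z-c[2])/d[:,2])[:,None]
def proj(f,P):
    P=np.atleast_2d(P);V=f["view"];q=P@V[:3,:3].T+V[:3,3];u=q[:,:2]/q[:,2:]
    u=u*(1+float(f["k1"])*(u**2).sum(1,keepdims=True))
    return u*[f["mtx"][0,0],f["mtx"][1,1]]+[f["mtx"][0,2],f["mtx"][1,2]]
def blobs(m,amin=30):
    return [c for c in cv2.findContours(m.astype(np.uint8)*255,cv2.RETR_LIST,cv2.CHAIN_APPROX_NONE)[0] if cv2.contourArea(c)>amin]
def rect(f,c,z):
    P=plane(f,c[:,0,:],z)[:,:2]
    (cx,cy),(w,h),a=cv2.minAreaRect((P*1000).astype(np.float32))
    return np.round([cx,cy,w,h,a],1)
E
python3 - <<'E'
from h import *
f=dict(np.load("pics/top0.npz"));im=f["frame"].astype(int)
print("white")
for c in blobs((im.min(2)>150)&(np.ptp(im,axis=2)<40)):
    m=c[:,0].mean(0)
    if 100<m[0]<400 and 180<m[1]<265: print(m.round(),rect(f,c,.014))
print("nonred")
for c in blobs((im[:,:,0]-im[:,:,1]<20),60):
    m=c[:,0].mean(0)
    if 100<m[0]<450 and 170<m[1]<275: print(m.round(),rect(f,c,0.01),"z48",rect(f,c,.048))
print("dark")
for c in blobs((im.max(2)<45),60):
    m=c[:,0].mean(0)
    if 100<m[0]<450 and 170<m[1]<275: print(m.round(),rect(f,c,0.012),rect(f,c,.034))
a=cv2.resize(f["frame"][170:280,110:440],None,fx=2.4,fy=2.4,interpolation=cv2.INTER_CUBIC);cv2.imwrite("pics/c1.png",a[:,:,::-1])
E
```

```text
white
[124. 219.] [463.8 403.   26.5  42.4  67.7]
[155. 217.] [472.3 317.4  55.2  34.   50.6]
[369. 230.] [ 451.4 -287.5  131.8  103.6   58.6]
[193. 207.] [503.  211.4  78.9  47.8  28.8]
[256. 210.] [499.3  33.1 107.3  94.4  76.2]
[256. 211.] [499.6  34.4 154.4 152.8  76. ]
nonred
[142. 255.] [363.9 347.3  27.   46.1  58.5] z48 [362.2 337.   26.3  44.8  58.5]
[124. 219.] [464.  403.   29.2  42.8  67.7] z48 [459.4 391.2  28.3  41.5  67.7]
[155. 217.] [472.3 317.7  57.2  35.4  47. ] z48 [467.5 308.3  55.6  34.4  47. ]
[368. 230.] [ 452.  -288.1  132.8  107.    58.5] z48 [ 447.8 -280.   128.9  104.    58.5]
[194. 208.] [503.1 210.4  81.7  50.5  28.8] z48 [497.4 204.1  79.3  49.   28.8]
[256. 211.] [498.6  33.8 157.8 157.5  76.2] z48 [493.1  32.6 153.3 152.9  76.2]
dark
[142. 255.] [364.4 346.2  22.3  41.6  57.7] [363.4 340.3  21.9  40.9  57.7]
[417. 260.] [ 371.4 -426.9  101.4   59.9   34.9] [ 370.3 -419.9   99.7   58.9   34.9]
[256. 211.] [497.6  33.4  87.   72.5  75.8] [494.5  32.7  85.6  71.3  75.8]
```

View pics/c1.png

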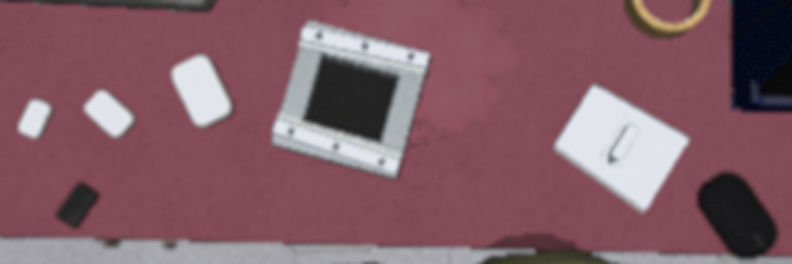

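The middle white block at (.472,.317) measures 34x55 mm, so it is the puck. The shutter's narrow end faces image upper-left, at a yaw of about 58°. Next I'll look from close by with the wrist camera.

```bash
cat >> h.py <<'E'
from scipy.spatial.transform import Rotation as Ro
def down(deg):
    a=np.radians(deg);c,s=np.cos(a),np.sin(a)
    return Ro.from_matrix(np.array([[0,-s,c],[0,c,s],[-1,0,0]])).as_quat()
def snap(eyes,n,name):
    f=eyes.grab_frame(n);cv2.imwrite(f"pics/{name}.png",f["frame"][:,:,::-1]);np.savez(f"pics/{name}.npz",**f);return f
E
python3 - <<'E'
from h import *
from bench import env,eyes,monitor,kinematics
for p,a in (([.45,-.288,.25],58.5),([.45,-.288,.25],-121.5),([.5,.034,.25],76),([.5,.034,.25],-104),([.472,.317,.1],-41),([.472,.317,.1],139)):
    q=kinematics.ik(p,down(a));print(a,None if q is None else np.round(q,2))
print(Ro.from_quat(monitor.sense()["ee_rot"]).as_matrix().round(2))
E
```

```text
58.5 [-0.79  0.32  1.44 -0.    1.38 -1.81]
-121.5 [-0.79  0.32  1.44 -0.    1.38  1.33]
76 [-0.17  0.25  1.54 -0.    1.36 -1.49]
-104 [-0.17  0.25  1.54 -0.    1.36  1.65]
-41 [ 0.39  0.54  1.53 -0.    1.08  1.1 ]
139 [ 0.39  0.54  1.53 -0.    1.08 -2.04]
[[-0.    0.95  0.32]
 [ 0.    0.32 -0.95]
 [-1.    0.   -0.  ]]
```

```bash
python3 - <<'E'
from h import *
from bench import env,eyes,monitor
env.reach([.43,-.27,.27],down(-121.5));snap(eyes,"wrist","w1");print(monitor.sense()["clock"])
env.reach([.48,.03,.28],down(-104));snap(eyes,"wrist","w2");print(monitor.sense()["clock"])
a,b=[cv2.imread(f"pics/{n}.png") for n in("w1","w2")]
cv2.imwrite("pics/w12.png",cv2.resize(np.hstack([a,b]),(800,300),interpolation=cv2.INTER_AREA))
E
```

```text
1.5333
2.75
```

View pics/w12.png

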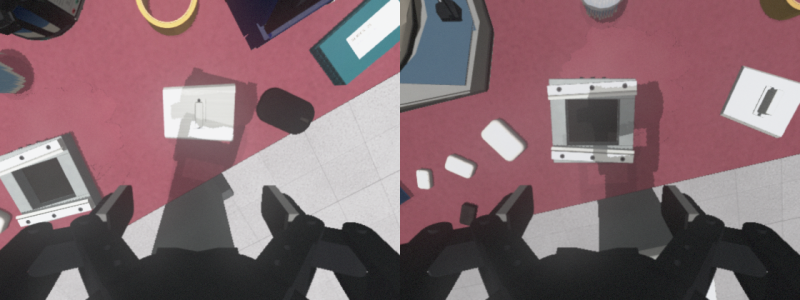

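Wrist view: the chamber is centred near (269,171) in w2 and the shutter near (279,156) in w1. I'll zoom in on both for the details and ends.

```bash
python3 - <<'E'
from h import *
a=cv2.imread("pics/w1.png")[105:215,215:345];b=cv2.imread("pics/w2.png")[98:238,195:345]
r=lambda i:cv2.resize(i,(int(i.shape[1]*520/i.shape[0]) if 0 else 400,int(i.shape[0]*400/i.shape[1])),interpolation=cv2.INTER_CUBIC)
a,b=r(a),r(b);H=max(len(a),len(b));p=lambda i:np.vstack([i,np.zeros((H-len(i),400,3),np.uint8)])
cv2.imwrite("pics/z12.png",np.hstack([p(a),p(b)]))
E
```

```text
(no output)
```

View pics/z12.png

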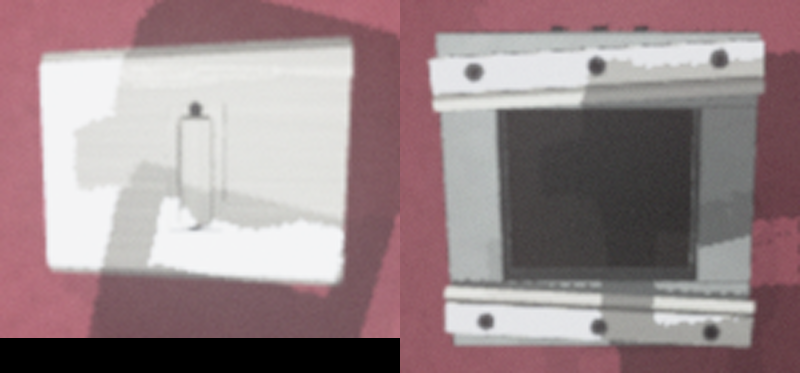

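The ways' inner edges are about 223 px apart at the right (world -y) end and 190 px at the left, so the mouth faces the shutter. The shutter's left edge is the narrow one. Both x axes therefore point roughly towards world +y. Now I'll measure with the wrist views.

```bash
python3 - <<'E'
from h import *
for n in ("w1","w2","top0"):
    f=dict(np.load(f"pics/{n}.npz"));im=f["frame"].astype(int)
    if n!="w1":
        for c in blobs(im.max(2)<95,600):
            r=rect(f,c,.034)
            if 75<r[2]<105 and 75<r[3]<105: print(n,"well",r)
        for c in blobs(cv2.morphologyEx(((im[:,:,0]-im[:,:,1])<22).astype(np.uint8),cv2.MORPH_OPEN,np.ones((3,3))),100):
            for z in (.012,):
                r=rect(f,c,z)
                if 25<min(r[2:4]) and max(r[2:4])<85: print(n,"small",r)
    for c in blobs(((im[:,:,0]-im[:,:,1])<22),1000):
        for z in (0.,.01): 
            r=rect(f,c,z)
            if 95<min(r[2:4])<125 and 125<max(r[2:4])<140:
                P=plane(f,c[:,0],z)[:,:2]*1000
                print(n,"shutter",z,r, "corners",cv2.approxPolyDP(P.astype(np.float32)[:,None],12,True)[:,0].round(0).tolist())
# rib top by two views? rib centre pixel guess
f=dict(np.load("pics/w1.npz"));print("rib top",plane(f,[[215+195*130/400,105+115*130/400],[215+197*.325,105+225*.325]],.036).round(3))
E
```

```text
w1 shutter 0.0 [ 452.5 -287.9  134.3  107.2   58.6] corners [[464.0, -371.0], [526.0, -257.0], [449.0, -208.0], [373.0, -316.0]]
w1 shutter 0.01 [ 453.4 -288.3  131.1  104.6   58.6] corners [[465.0, -370.0], [525.0, -258.0], [449.0, -211.0], [375.0, -316.0]]
w2 well [495.8  33.2  96.3  83.8  76.4]
w2 small [465.5 399.8  31.8  44.9  68.9]
w2 small [473.3 316.2  58.4  40.4  49.7]
w2 small [502.6 211.7  81.   56.1  28.5]
w2 small [ 601.7 -318.7   71.2   28.8   76.5]
w2 small [673.3 -26.7  64.2  28.6  76. ]
w2 shutter 0.0 [ 450.5 -292.2  139.5  107.1   58.7] corners [[526.0, -258.0], [447.0, -210.0], [373.0, -325.0], [432.0, -362.0], [470.0, -362.0]]
w2 shutter 0.01 [ 452.7 -285.   136.2  104.6   58.7] corners [[527.0, -252.0], [449.0, -205.0], [377.0, -317.0], [434.0, -353.0], [472.0, -353.0]]
top0 well [496.   32.6  92.2  79.8  75.8]
top0 small [363.8 346.8  27.2  46.1  58.1]
top0 small [464.  402.3  29.2  43.8  67.5]
top0 small [472.  317.2  57.1  35.4  47. ]
top0 small [502.2 209.7  82.8  50.4  28.9]
top0 shutter 0.0 [ 453.4 -290.5  134.4  107.9   58.2] corners [[525.0, -259.0], [445.0, -213.0], [376.0, -320.0], [464.0, -372.0]]
top0 shutter 0.01 [ 452.3 -288.3  133.3  107.1   58.2] corners [[524.0, -257.0], [444.0, -212.0], [376.0, -317.0], [463.0, -369.0]]
rib top [[ 0.472 -0.3    0.036]
 [ 0.434 -0.278  0.036]]
```

Everything agrees: well centre (.496,.033) yaw 76.2°, puck (.4725,.317) long side about 49°, shutter (.453,-.288) yaw 58.3°. I'll pick up the puck now.

```bash
python3 - <<'E'
from h import *
from bench import env,eyes,monitor
q=down(-41);x,y=.4725,.317
env.reach([x,y,.09],q)
print(env.movel([x,y,.005],.08,guard=15))
env.close_gripper(25);s=monitor.sense();print(s["finger_gap"],s["position"],s["clock"])
env.movel([x,y,.11],.12);s=monitor.sense();print(s["finger_gap"],s["contact_force"])
env.reach([.496,.033,.11],down(-103.8));print(monitor.sense()["finger_gap"],monitor.sense()["clock"])
snap(eyes,"scene","s2");f=snap(eyes,"top","t2")
E
```

```text
False
0.3807955834814842 [0.47257744 0.31704827 0.00528096] 5.7917
0.38256520322119053 [-0.4177641  -0.00088976 -0.63144111]
0.3853935277406699 7.9167
```

```bash
python3 - <<'E'
from h import *
from bench import env,eyes,monitor
print(env.movel([.496,.033,.025],.08,guard=10))
env.release();env.hold(.2);env.movel([.496,.033,.12],.15);print(monitor.sense()["clock"])
env.reach([.453,-.2885,.13],down(-121.7))
f=snap(eyes,"top","t3");g=snap(eyes,"wrist","w3");print(monitor.sense()["clock"])
a=cv2.resize(f["frame"][170:270,190:310],(480,400),interpolation=cv2.INTER_CUBIC)[:,:,::-1]
cv2.imwrite("pics/c3.png",np.hstack([a,cv2.resize(g["frame"][:,:,::-1],(320,240)).repeat(1,0) if 0 else np.vstack([cv2.resize(g["frame"][:,:,::-1],(320,240)),np.zeros((160,320,3),np.uint8)])]))
im=f["frame"].astype(int)
for c in blobs(im.min(2)>140,60):
    r=rect(f,c,.026)
    if 25<min(r[2:4])and max(r[2:4])<90:print(r)
E
```

```text
False
10.7833
12.1167
[ 247.7 -192.3   59.7   52.4    0.6]
[306.7 -86.3  30.2  52.9   1.5]
[462.4 399.3  26.3  42.   67.7]
[497.9  32.3  33.8  54.8  76.2]
[501.5 208.9  78.1  48.6  28.8]
[707.6 -33.1  71.4  75.2   1.9]
[784.   94.3  79.8  29.   75.2]
```

View pics/c3.png

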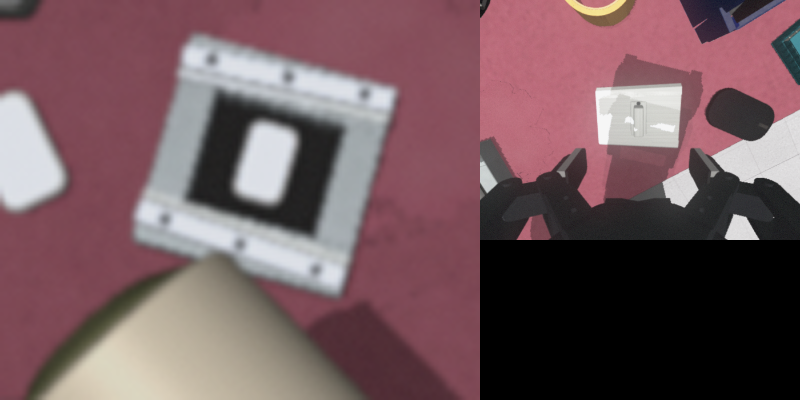

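The puck lies in the well at (.498,.032). Next I'll grip the rib.

```bash
cat >> h.py <<'E'
C=np.array([.496,.033]);CA=np.radians(76.2);U=np.array([np.cos(CA),np.sin(CA)]);N=np.array([-U[1],U[0]])
def ch(x,y,z): return [*(C+U*x/1000+N*y/1000),z]   # chamber mm -> world
QC=down(-103.8)
def F(m): 
    s=m.sense();f=s["contact_force"];p=np.array(s["position"][:2])-C
    return "t %.1f x %.1f y %.1f z %.1f  Fx %.1f Fy %.1f Fz %.1f gap %.3f"%(s["clock"],p@U*1e3,p@N*1e3,s["position"][2]*1e3,f[:2]@U,f[:2]@N,f[2],s["finger_gap"])
E
python3 - <<'E'
from h import *
from bench import env,eyes,monitor
p=[.453,-.2885]
print(env.movel([*p,.018],.08,guard=10),F(monitor))
env.close_gripper(60);print(F(monitor))
env.movel([*p,.12],.1);print(F(monitor))
env.reach(ch(-165,0,.12),QC);print(F(monitor))
env.movel(ch(-165,0,.0555),.1);env.hold(.2);print(F(monitor))
snap(eyes,"scene","s4");snap(eyes,"top","t4")
f=snap(eyes,"wrist","w4")
a=cv2.imread("pics/s4.png")[150:300,150:350];b=cv2.imread("pics/w4.png")
cv2.imwrite("pics/c4.png",np.hstack([cv2.resize(a,(400,300),interpolation=cv2.INTER_CUBIC),cv2.resize(b,(400,300))]))
E
```

```text
False t 13.7 x -322.6 y -35.2 z 18.4  Fx -0.1 Fy -0.3 Fz -0.1 gap 0.998
t 14.3 x -322.6 y -35.0 z 18.2  Fx -1.3 Fy 0.3 Fz 2.4 gap 0.147
t 15.5 x -322.3 y -34.6 z 119.3  Fx 0.2 Fy 0.0 Fz -3.4 gap 0.149
t 16.2 x -164.9 y -0.1 z 120.0  Fx 0.4 Fy 0.4 Fz -3.5 gap 0.146
t 17.2 x -165.1 y -0.3 z 56.0  Fx 0.5 Fy -0.1 Fz -3.5 gap 0.147
```

View pics/c4.png

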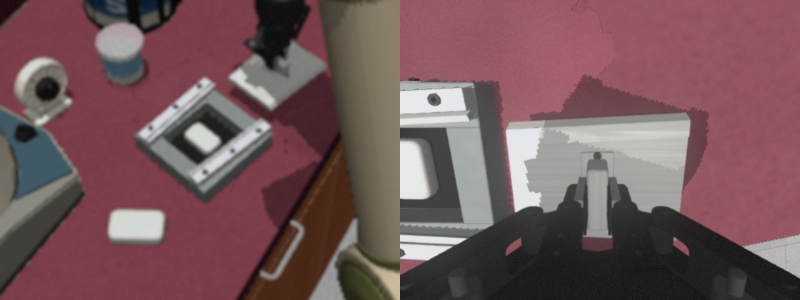

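The shutter is held by the rib with its nose towards the mouth. The far nose corner is at about (151,171) and the far tail corner at (406,161) in w4. I'll check them against the expected chamber-frame positions.

```bash
python3 - <<'E'
from h import *
f=dict(np.load("pics/w4.npz"))
g=f["frame"]
P=plane(f,[[151,171],[406,161]],.0478)[:,:2]-C
print("far corners",(np.c_[P@U,P@N]*1e3).round(1),"expect (-100,-42.7) (-230,-49.7)")
# exact proj of expectations
for n in("w4","t4","s4"):
    f=dict(np.load(f"pics/{n}.npz"))
    im=f["frame"].copy()
    for (x,y) in((-100,-42.7),(-230,-49.7),(-230,49.7),(-100,42.7)):
        u=proj(f,ch(x,y,.0478))[0]; cv2.circle(im,tuple(int(round(v)) for v in u),2,(0,255,0),-1)
    for (x,y) in((-48,-42),(48,-42),(48,42),(-48,42)):
        u=proj(f,ch(x,y,.034))[0]; cv2.circle(im,tuple(int(round(v)) for v in u),2,(255,255,0),-1)
    if n=="w4": a=cv2.resize(im,(400,300))
    if n=="t4": b=cv2.resize(im[170:290,200:360],(400,300),interpolation=cv2.INTER_CUBIC)
cv2.imwrite("pics/c5.png",np.hstack([a,b])[:,:,::-1])
E
```

```text
far corners [[-102.1  -47.5]
 [-229.3  -52.6]] expect (-100,-42.7) (-230,-49.7)
```

View pics/c5.png

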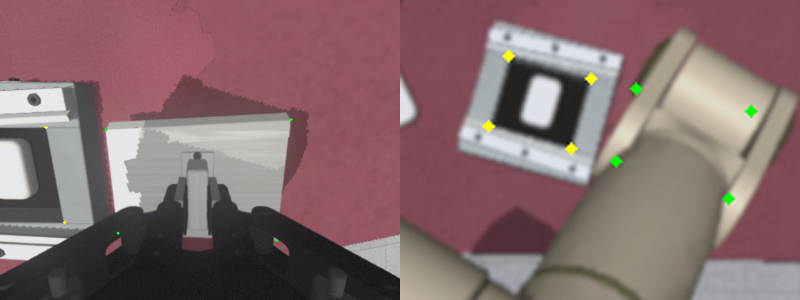

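```bash
python3 - <<'E'
from h import *
f=dict(np.load("pics/w4.npz"));im=f["frame"].astype(int)
m=(im[:,:,0]-im[:,:,1])<25
for x,h in((-105,48.77),(-130,50.1),(-165,52),(-200,53.9),(-225,55.2)):
    u=proj(f,ch(x,-h,.0378))[0]; u2=proj(f,ch(x,-h-5,.0378))[0]
    c=int(round(u[0])); col=m[:,c]; r=[i for i in range(130,200) if col[i:i+6].all()][0]
    P=plane(f,[[c,r]],.0378)[0,:2]-C
    print(x,u.round(1),"seen row",r,"-> y",(P@N*1e3).round(1),"expect",-h, "t",proj(f,ch(x,-h+5.8,.0478))[0].round(1))
# left (nose) and right (tail) edges at row 185: 
for r in(180,190):
    row=m[r];xs=[i for i in range(100,450) if row[i]]
    P=plane(f,[[min(i for i in range(146,200) if row[i:i+5].all()),r],[max(i for i in range(300,430) if row[i-5:i].all()),r]],.0478)[:,:2]-C;print((P@U*1e3).round(1))
for x,h in((-65,48),(-60,48)):
    print(proj(f,ch(x,-42,.034)))
E
```

```text
-105 [163.8 166.1] seen row 170 -> y -46.7 expect -48.77 t [157.8 180.1]
-130 [210.6 163.6] seen row 167 -> y -48.3 expect -50.1 t [207.1 177.4]
-165 [276.6 160. ] seen row 164 -> y -49.9 expect -52 t [276.6 173.7]
-200 [343.  156.4] seen row 160 -> y -52.0 expect -53.9 t [346.6 169.9]
-225 [390.5 154. ] seen row 158 -> y -53.1 expect -55.2 t [396.7 167.4]
[-100.5 -230.9]
[-100. -231.]
[[ 95.01566748 177.69833921]]
[[ 85.99223623 177.70496399]]
```

The shutter sits consistently 2 mm to +y in the grip, with the right yaw and x. I'll correct by -2 mm, then insert.

```bash
python3 - <<'E'
from h import *
from bench import env,eyes,monitor
env.movel(ch(-165,-2,.0545),.05)
print(env.movel(ch(-105,-2,.0545),.05,guard=5),F(monitor))
print(env.movel(ch(-105,-2,.0495),.01,guard=3),F(monitor))
E
```

```text
False t 18.9 x -105.2 y -2.0 z 54.5  Fx -0.6 Fy -0.1 Fz -3.4 gap 0.148
True t 19.3 x -105.1 y -2.2 z 51.9  Fx -0.4 Fy -0.5 Fz 4.4 gap 0.145
```

```bash
python3 - <<'E'
from h import *
from bench import env,eyes,monitor
env.movel(ch(-105,-2,.0522),.02);print(F(monitor))
for x in (-85,-65,-50,-35):
    g=env.movel(ch(x,-2,.0522),.03,guard=4);print(g,F(monitor))
    if g: break
E
```

```text
t 19.5 x -105.0 y -2.0 z 52.1  Fx -0.3 Fy 1.1 Fz -0.0 gap 0.149
False t 20.4 x -85.0 y -2.0 z 52.2  Fx 0.4 Fy 0.0 Fz -1.0 gap 0.148
False t 21.2 x -65.0 y -2.0 z 52.2  Fx 0.3 Fy 0.5 Fz -1.1 gap 0.145
False t 21.8 x -49.9 y -2.0 z 52.2  Fx 0.6 Fy 0.7 Fz -2.4 gap 0.147
False t 22.5 x -34.7 y -1.8 z 52.2  Fx 2.0 Fy 2.2 Fz -0.0 gap 0.149
```

The plate is in the ways with no binding. I'll release it and push it home with the closed fingers, so it can centre itself.

```bash
python3 - <<'E'
from h import *
from bench import env,eyes,monitor
env.release();env.hold(.1)
env.movel(ch(-35,-2,.10),.12)
env.close_gripper(20)
env.movel(ch(-75,-0.5,.10),.1)
print(env.movel(ch(-75,-0.5,.052),.06,guard=5),F(monitor));env.hold(.2)
f0=F(monitor);print(f0)
print(env.movel(ch(-45,-.5,.052),.02,guard=2),F(monitor))
snap(eyes,"top","t6");snap(eyes,"wrist","w6")
cv2.imwrite("pics/c6.png",np.hstack([cv2.resize(cv2.imread("pics/w6.png"),(400,300)),cv2.resize(cv2.imread("pics/t6.png")[170:290,200:360],(400,300),interpolation=cv2.INTER_CUBIC)]))
E
```

```text
False t 26.1 x -75.0 y -0.7 z 52.3  Fx 0.6 Fy -0.3 Fz -0.5 gap -0.003
t 26.3 x -75.0 y -0.7 z 52.3  Fx 0.6 Fy -0.4 Fz 0.1 gap -0.001
False t 27.9 x -45.0 y -0.6 z 52.0  Fx -0.6 Fy -0.0 Fz 0.3 gap -0.001
```

View pics/c6.png

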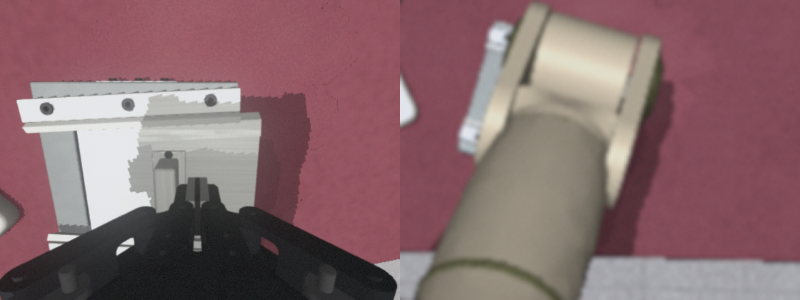

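The fingers stand close behind the rib and the plate is engaged in both ways. Now the push.

```bash
python3 - <<'E'
from h import *
from bench import env,eyes,monitor
g=env.movel(ch(5,-.5,.052),.015,guard=4);print(g,F(monitor))
env.hold(.2);print(F(monitor))
E
```

```text
True t 29.9 x -15.9 y -0.4 z 51.8  Fx -2.0 Fy 0.0 Fz 1.5 gap 0.004
t 30.1 x -15.9 y -0.1 z 51.5  Fx -1.7 Fy -0.8 Fz 0.0 gap 0.002
```

```bash
python3 - <<'E'
from h import *
from bench import env,eyes,monitor
s=monitor.sense();x=(np.array(s["position"][:2])-C)@U*1e3
for i in range(30):
    x+=.4
    g=env.movel(ch(x,-.3,.0517),.006,guard=5)
    f=-np.array(monitor.sense()["contact_force"][:2])@U
    print(i,g,F(monitor))
    if f>11: break
E
```

```text
0 False t 30.4 x -15.8 y -0.1 z 51.5  Fx -5.5 Fy 0.5 Fz -0.1 gap -0.000
1 False t 30.6 x -15.8 y -0.1 z 51.5  Fx -8.0 Fy 0.9 Fz -1.7 gap -0.005
2 False t 30.9 x -15.7 y -0.1 z 51.5  Fx -10.6 Fy 0.8 Fz -0.2 gap 0.001
3 False t 31.1 x -15.6 y -0.1 z 51.5  Fx -12.6 Fy 0.4 Fz 0.6 gap -0.000
```

```bash
python3 - <<'E'
from h import *
from bench import env,eyes,monitor
env.movel(ch(-14.2,-.3,.0517),.006,guard=3);env.hold(.3);print(F(monitor))
env.movel(ch(-30,-.3,.0525),.04);print(F(monitor))
env.movel(ch(-45,-.3,.16),.15)
env.reach([.40,-.10,.27],QC);print(F(monitor))
f=snap(eyes,"top","t7");g=snap(eyes,"wrist","w7");snap(eyes,"scene","s7")
cv2.imwrite("pics/c7.png",np.hstack([cv2.resize(f["frame"][160:280,190:350],(400,300),interpolation=cv2.INTER_CUBIC),cv2.resize(g["frame"],(400,300))])[:,:,::-1])
for x,h in((0,0),):print("proj rib top at origin",proj(f,ch(0,0,.07)),proj(g,ch(0,0,.07)))
E
```

```text
t 31.7 x -15.6 y -0.1 z 51.5  Fx -14.2 Fy 1.2 Fz 1.1 gap 0.002
t 32.2 x -30.0 y -0.4 z 52.6  Fx 0.3 Fy 0.6 Fz 0.0 gap -0.004
t 33.8 x -151.6 y 61.5 z 268.8  Fx -0.3 Fy 0.4 Fz -0.8 gap 0.001
proj rib top at origin [[255.3295025  208.44468971]] [[138.6488273  133.99427017]]
```

View pics/c7.png

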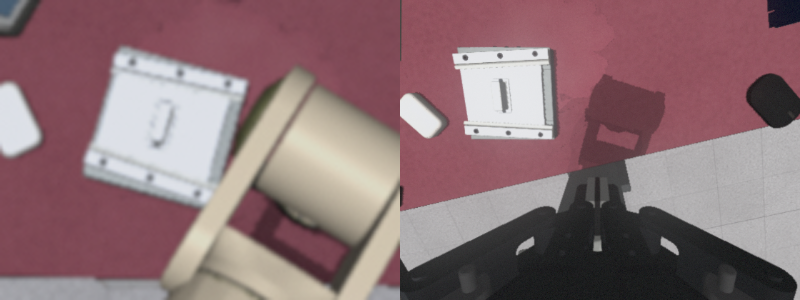

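```bash
python3 - <<'E'
from h import *
f=dict(np.load("pics/w7.npz"));im=f["frame"].copy()
im=cv2.resize(im[55:205,65:225],None,fx=5,fy=5,interpolation=cv2.INTER_CUBIC)[:600]
def dot(x,y,z,c):
    u=(proj(f,ch(x,y,z))[0]-[65,55]+.5)*5; cv2.circle(im,tuple(int(v) for v in u),4,c,-1)
for x in(-10,0,10): dot(x,0,.07,(255,0,0))
for x in(-75,-65,65,75):
    for y in(-20,20): dot(x,y,.034 if abs(x)>70 else .044,(0,160,0))
cv2.imwrite("pics/c8.png",im[:,:,::-1])
E
```

```text
(no output)
```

View pics/c8.png

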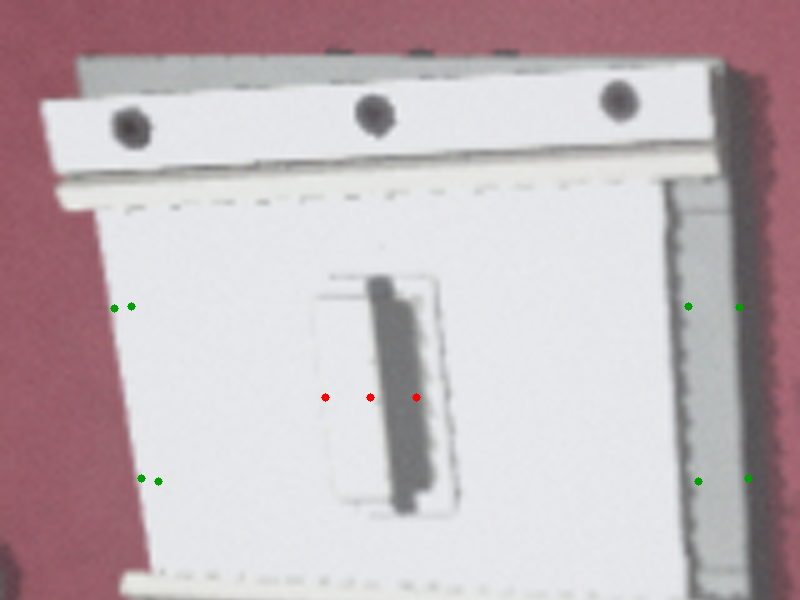

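```bash
python3 - <<'E'
from h import *
from bench import job,monitor
print(F(monitor)); job.hand_in()
E
```

```text
t 34.0 x -151.3 y 61.4 z 268.6  Fx -0.0 Fy 0.7 Fz 0.1 gap -0.003
the job is handed in; nothing more can be done
```

The puck is in the well, the shutter is wedged over it, and I handed the job in at about 34 s of the 64 s allowed. It gives no verdict, so what follows rests on my own checks.

- **Puck:** I took the 34 x 55 mm one of the three white blocks and released it in the well. The top camera then put it within about 2 mm of the well centre.
- **Shutter:** I gripped it by the rib and found it sitting 2 mm off sideways in the grip, so I corrected for that. It went in narrow end first and slid to 35 mm short of the chamber's middle without binding. There I let go and pushed it on with closed fingers.
- **Wedging:** It stopped hard, the push rising from 2 N to 14 N over about 0.3 mm of travel, with 14.2 N the highest reading.
- **Final look:** The shutter lies flat and in line, with its middle about 4 mm past the chamber's middle. The wrist force is about zero and the arm is clear.

I could not measure the force still pressing on the fixed way after release. I expect more than 7 N, because the push was inside the 10 to 15 N stated to hold. I never went near the flat clip or the oval pad, but I did not re-measure where they ended up. No check failed or disagreed.

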